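Find the heavy side of a sealed drum by cranking it, and hold it heavy side down

TASK

The sealed grey drum on the balancing stand has a weight hidden off-centre inside, and its stiff bearing keeps it wherever it is left. Take hold of the crank handle and work it round to the opposite side of its circle and back to where it began (a full turn does both), feeling where the drum pulls you down and where it resists; then crank it until the heavy side is straight down, so that the light side on top can be marked. Finish while still gripping the handle and holding the drum there, and leave the burner, beaker and marker where they are.

Things in the scene. Friction and masses are not known exactly. Their poses are not given: they have to be found in the camera images.
- axle (a point): Fixed centre of the upright circle, radius 50 mm, that the handle's centre travels: on the drum's axis, in the handle's middle plane, 150 mm above the bench. z up; y along the drum's axis, from handle towards drum; x level, in the circle's plane. Crank and drum turn as one, endlessly, either way; the crank is counterbalanced and sits at an unknown angle to the heavy side.
- crank_grip (a point): Centre of the crank handle: level black cylinder 18 mm in diameter, 70 mm long, parallel to the drum's axis. It spins freely on its pin, so it can be gripped from above and carried round the circle with the gripper always pointing down. The flat steel crank arm is 41 mm from here on the drum's side. The point spins with the handle: only its position means anything.
- drum_mid (a point): Fixed point at the centre of the sealed grey drum, 120 mm across, 46 mm wide, alike all round. Axes as axle's, which is 95 mm along -y. Bearing friction 0.26 N m against any motion (5 N at the handle). The hidden weight pulls with 0.14 to 0.21 N m (3 to 4 N at the handle) when level with the axis, nothing when straight up or down, and cannot turn the drum by itself.
- stand: The fixed stand; origin on the bench under the drum's centre, axes as axle's. Base plate 200 (x) x 130 (y) x 12 mm; one upright on each side of the drum, 36 (x) x 10 (y) mm, 170 mm tall, their middles 35 mm from the origin along y. The drum's axis is 150 mm up.
- burner_mid (a point): Gas burner, blue can 94 mm in diameter with a thin nozzle, 166 mm tall in all, standing; point 50 mm above its foot on its axis. Leave alone.
- beaker_mid (a point): Glass beaker 70 mm in diameter, 95 mm tall, standing; point half-way up its axis. Leave alone.
- marker_mid (a point): Marker pen lying flat, 125 x 14 x 14 mm, along its x axis; point at its centre. Leave alone.

How it is judged (in metres and radians):
On the way, in this order (a step that is already met when the one before it is completed fails the run):
1. the handle has been cranked to the opposite side of its circle (at least 90 mm from where it began) (distance of crank_grip from where it was at the start of the episode above 0.09 m), for 0.05 s.
2. the handle has come back to within 30 mm of where it began (distance of crank_grip from where it was at the start of the episode below 0.03 m), for 0.05 s.
At the end, for the whole second after the job is handed in: The drum's heavy side is within 23 degrees of straight down and the fingers are gripping the crank handle (over 2 N), and both stay so for the last second (angle between rotor_c1's own z axis and vertical above 2.74 rad and contact force between the fingers and handle above 2 N); the arm keeps its last pose, push and grip.
It fails at once if the burner was moved more than 20 mm (distance of burner_mid from where it was at the start of the episode above 0.02 m).
It fails at once if the beaker was moved more than 20 mm (distance of beaker_mid from where it was at the start of the episode above 0.02 m).
It fails at once if the marker was moved more than 20 mm (distance of marker_mid from where it was at the start of the episode above 0.02 m).
It also fails if it takes over 72 s, if anything falls off the work surface, if the arm or the gripper's body presses on something with over 40 N, if the wrist force passes 120 N, or if a joint passes its speed limit or range.

ROBOT

A 7-joint arm with a two-finger parallel gripper is mounted at the origin on the work surface. World frame = base frame: x ahead of the robot, y to its left, z up, the work surface at z = 0. Lengths are in m, angles in degrees, forces in N, time in s.
With the tool pointing down it reaches from about 0.4 to 0.9 m from the base axis. Payload 5.5 kg.
Tool frame: the origin (TCP) lies between the finger pads; the fingertips stand 11 mm ahead of it and the grasp point (between the pads) lies 8 mm behind it; z points along the fingers, x is the direction in which the jaws open and shut, and the axes are right-handed (so a half turn about z gives the same grasp; the last joint's range is limited). The gripper opens to 85 mm and grips with 20 to 120 N. Pads are 22 mm wide; open, the fingers measure 114 mm over their backs; the gripper's body (76 mm by 85 mm) begins 54 mm behind the grasp point. The pads swing forward as they close: fully open they stand 13 mm farther back than shut.
Start: joints at [-55.737, 28.699, -24.465, 88.831, 12.651, 65.22, -12.049], TCP at [0.214, 0.614, 0.22] pointing down, gripper open.
Joint ranges: [-164.97, 164.97], [-17.58, 116.51], [-87.97, 89.64], [11.32, 138.91], [-80.73, 260.73], [10.89, 115.49], [-147.41, 147.41]. Speed limits (degrees/s): [147.25, 147.25, 180, 180, 180, 180, 180].

INTERFACE

Orientations are given as a 3x3 rotation matrix whose columns are the frame's x, y, z axes.
In Python, from rig import * gives the robot as it stands. The module is installed in compiled form; this text tells all that it offers.
- The arm moves only by the shell command python3 -m handwheel 'ROWS' [FORCE]. ROWS is JSON, a list of rows, each an object with "slide": the shift along the tool's x, y, z in units of 50 mm (1.0 is 50 mm), a list of three; "delta_rot": the turn, a rotation vector about the tool's x, y, z in units of 5 degrees (1.0 is 5 degrees), a list of three; "jaw": the closure, from -1 (fully open) to 1 (shut). A call has exactly 10 rows; each row is the pose to reach, as a shift and turn from the pose measured when the call began, along the tool's axes at that moment; what a row does not reach only later rows make up. A row lasts 1/10 s, in which the tool goes at most 50 mm and 8.59 degrees, less where a joint would pass 70% of its speed; a pose out of reach is approached as far as the arm can. A call with a gripper value outside its range is refused whole. The fingers move at their own pace and stop on an object; FORCE is the grip in N (left out, the last holds). Time passes only in rows, so rows that repeat a pose let the fingers close, or fill a call up. It gives the time, the measured TCP pose, the force and the opening at its end, in the units of the state.
- state(): the state, without advancing time (a new reading comes with each control period).
- read_camera(name): name is "scene" or "top" or "wrist"; returns a dict with "img" (400x640x3 uint8, red, green, blue), "mtx" (3x3 intrinsics, pixels), "k1" (the pictures are not rectified: a ray, as slopes to the right and down, at radius r is drawn at 1 + k1 r^2 times it, then the intrinsics apply), "camera_from_world" (4x4, takes a point from world to camera coordinates); the wrist camera has in their place "mount" (4x4, takes a point from camera to tool coordinates, whose origin is the TCP and whose axes are the tool frame's). Camera axes: x right, y down, z forward; pixel columns grow to the right and rows downward; lengths in m; the calibration is good to about 2 mm. A picture is of the moment at which its call begins: read the wrist's pose just before it. There is no depth.
- finish_job(): hands the job in, once; it reports no verdict.
The state is a dict: "time_s": time; "joints": joint angles; "joint_vel": joint speeds; "tau": joint torques, N m; "tool_pos": TCP position; "ee_rot": TCP orientation; "contact_force": force on the tool from outside, world axes, zero at the start; "moment": the same for the moment, N m; "width": finger opening in m.
Only numpy, scipy, OpenCV 4.12 (cv2) and the standard library are available. Lean on these libraries where they do the work, as an engineer would, in place of code of your own. Each camera call takes 0.05 s, during which the arm holds its last target.

## Working session

There is one attempt and no reset: what is moved stays moved. The work goes in short steps, Python scripts to look and compute and a shell command to move; the robot and the scene stay as the last step left them, time stands still between calls to the robot, and variables do not carry over. Pictures are saved under pics/ and viewed, and the job is handed in when it is done.

```bash
mkdir -p pics; python3 - <<'E'
from rig import *
import cv2
s=state()
for k,v in s.items(): print(k,v)
for n in ["scene","top","wrist"]:
    c=read_camera(n)
    cv2.imwrite(f"pics/{n}0.png",c["img"][:,:,::-1])
    print(n,c["mtx"].tolist(),c["k1"],c.get("camera_from_world",c.get("mount")))
E
```

```text
time_s 0.0
joints [-55.73832635  28.75348371 -24.45289782  88.89286089  12.65066394
  65.21750567 -12.0491365 ]
joint_vel [-0.0732997  -0.02251683  0.11403357 -0.0259929  -0.01090156  0.03468979
  0.00328145]
tau [-2.85664220e-05 -5.69520450e+01 -5.81674665e+00 -2.80948162e+01
  1.04305320e-02  1.17694930e-02 -1.26501297e-05]
tool_pos [0.2133706  0.61322432 0.21875212]
ee_rot [[ 3.28508911e-01  9.44500611e-01 -7.00140128e-04]
 [ 9.44498904e-01 -3.28509650e-01 -1.79752892e-03]
 [-1.92776995e-03 -7.07773155e-05 -9.99998139e-01]]
contact_force [ 0.53398474 -0.35831887  0.33790323]
moment [-0.03041035  0.0293311   0.02033459]
width 0.08520169053920414
scene [[450.31574192515365, 0.0, 316.56448338164665], [0.0, 450.31574192515365, 195.86428761286788], [0.0, 0.0, 1.0]] -0.08898936192368011 [[-0.71322145  0.70059103  0.02207623  0.36604225]
 [ 0.38976683  0.42257697 -0.81823623 -0.11421521]
 [-0.58257787 -0.57497905 -0.57445811  1.57133469]
 [ 0.          0.          0.          1.        ]]
top [[432.69830463312246, 0.0, 323.2046850521102], [0.0, 432.69830463312246, 198.00245024023303], [0.0, 0.0, 1.0]] -0.005302781081513622 [[-0.02411811 -0.99970549  0.00269257  0.05835396]
 [-0.99438621  0.02371204 -0.10312038  0.53266902]
 [ 0.10302616 -0.00516453 -0.99466524  1.20038359]
 [ 0.          0.          0.          1.        ]]
wrist [[313.3320763878717, 0.0, 317.83442945755024], [0.0, 313.3320763878717, 201.75303229091213], [0.0, 0.0, 1.0]] -0.030190359227063514 [[ 9.99998818e-01  1.40222719e-03 -6.30930166e-04 -7.67199490e-04]
 [-1.16255219e-03  9.58041699e-01  2.86626502e-01 -7.37745456e-02]
 [ 1.00637288e-03 -2.86625430e-01  9.58042196e-01 -1.54383011e-01]
 [ 0.00000000e+00  0.00000000e+00  0.00000000e+00  1.00000000e+00]]
```

View pics/scene0.png

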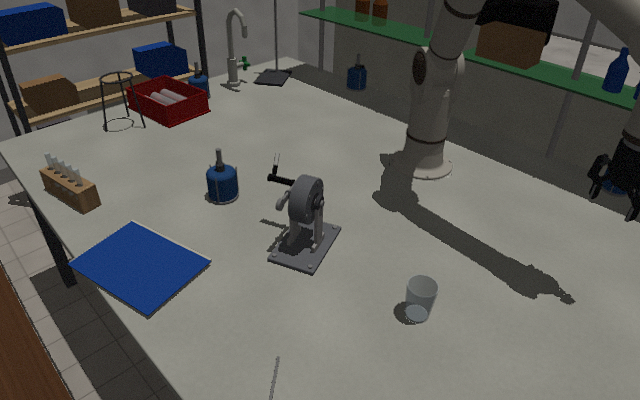

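View pics/top0.png

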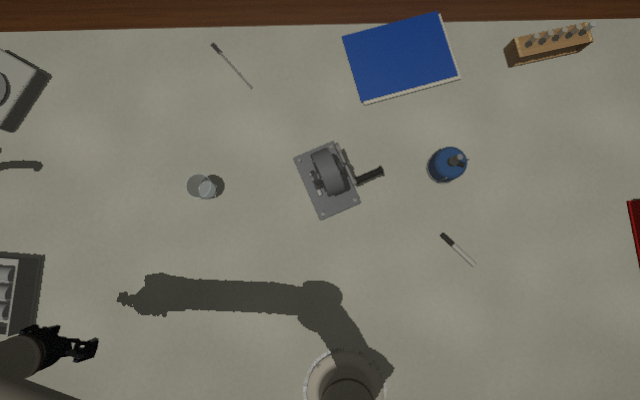

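View pics/wrist0.png

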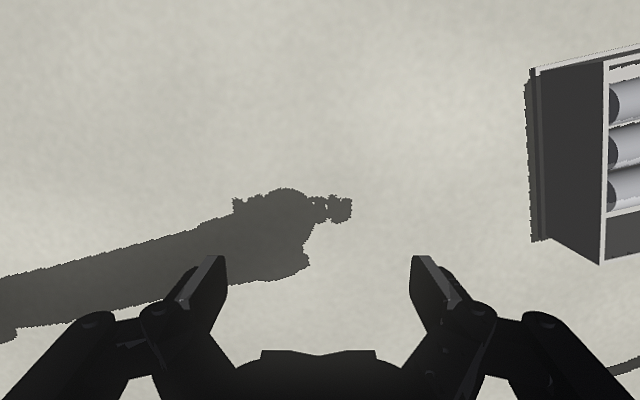

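The top view shows the stand at about (327,180), the handle at (370,175), the burner at (447,164), the beaker at (205,187) and the marker at (457,250). The scene view has the handle at about (280,180). I'll zoom in next.

```bash
python3 - <<'E'
import cv2
t=cv2.imread("pics/top0.png"); s=cv2.imread("pics/scene0.png")
cv2.imwrite("pics/top0z.png",cv2.resize(t[130:230,280:400],None,fx=6,fy=6,interpolation=cv2.INTER_CUBIC))
cv2.imwrite("pics/scene0z.png",cv2.resize(s[145:275,250:350],None,fx=4.5,fy=4.5,interpolation=cv2.INTER_CUBIC))
E
```

```text
(no output)
```

View pics/top0z.png

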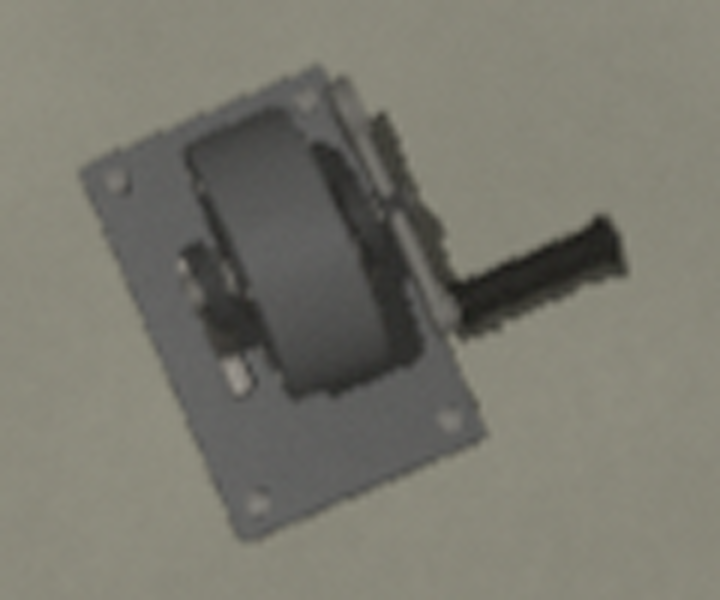

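View pics/scene0z.png

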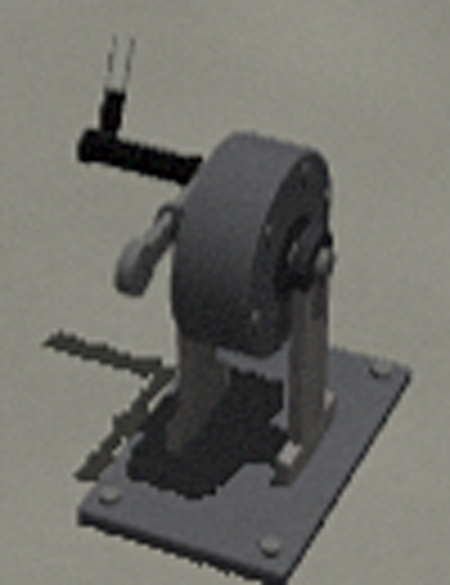

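```bash
cat > h.py <<'E'
import numpy as np, cv2
from scipy.spatial.transform import Rotation as Ro
TOP=dict(K=np.array([[432.69830463312246,0,323.2046850521102],[0,432.69830463312246,198.00245024023303],[0,0,1]]),k1=-0.005302781081513622,
T=np.array([[-0.02411811,-0.99970549,0.00269257,0.05835396],[-0.99438621,0.02371204,-0.10312038,0.53266902],[0.10302616,-0.00516453,-0.99466524,1.20038359],[0,0,0,1]]))
SC=dict(K=np.array([[450.31574192515365,0,316.56448338164665],[0,450.31574192515365,195.86428761286788],[0,0,1]]),k1=-0.08898936192368011,
T=np.array([[-0.71322145,0.70059103,0.02207623,0.36604225],[0.38976683,0.42257697,-0.81823623,-0.11421521],[-0.58257787,-0.57497905,-0.57445811,1.57133469],[0,0,0,1]]))
def ray(c,uv):
    p=cv2.undistortPoints(np.array([[uv]],float),c["K"],np.array([c["k1"],0,0,0,0.]))[0,0]
    d=c["T"][:3,:3].T@np.array([p[0],p[1],1]); o=-c["T"][:3,:3].T@c["T"][:3,3]
    return o,d/np.linalg.norm(d)
def onz(c,uv,z):
    o,d=ray(c,uv); return o+d*(z-o[2])/d[2]
def onplane(c,uv,p,n):
    o,d=ray(c,uv); return o+d*(np.dot(p-o,n)/np.dot(d,n))
def tri(u1,u2):
    o1,d1=ray(TOP,u1);o2,d2=ray(SC,u2)
    A=np.array([d1,-d2]).T; t=np.linalg.lstsq(A,o2-o1,rcond=None)[0]
    a=o1+d1*t[0];b=o2+d2*t[1]; return (a+b)/2,np.linalg.norm(a-b)
def proj(c,P):
    r=cv2.Rodrigues(c["T"][:3,:3])[0]
    return cv2.projectPoints(np.array([P],float),r,c["T"][:3,3],c["K"],np.array([c["k1"],0,0,0,0.]))[0][0,0]
E
python3 - <<'E'
from h import *
z=lambda p:(p[0]/6+280-.4,p[1]/6+130-.4)
zs=lambda p:(p[0]/4.5+250-.4,p[1]/4.5+145-.4)
C=[onz(TOP,z(p),0.012) for p in [(80,172),(320,65),(487,435),(243,543)]]
for p in C: print(p.round(4))
for i in range(4): print(np.linalg.norm(C[i]-C[(i+1)%4]).round(4))
m=np.mean(C,0); print("stand top",m)
# scene corners: left (80,515), far right (410,370), bottom (285,580)?
S=[onz(SC,zs(p),0.012) for p in [(80,513),(283,578),(411,370)]]
print("scene corners",[p.round(4) for p in S], (S[0]+S[2])/2)
dx=(C[0]-C[1])+(C[3]-C[2]); 
# axes: y from handle to drum
y=dx/np.linalg.norm(dx); y[2]=0; y/=np.linalg.norm(y)
y2=(C[2]-C[1])+(C[3]-C[0]);y2[2]=0;y2/=np.linalg.norm(y2)
print("y",y,np.degrees(np.arctan2(y[1],y[0])),"long",np.degrees(np.arctan2(y2[1],y2[0])))
a,e=tri(z((612,247)),zs((85,147))); print("outer end",a,e)
b,e=tri(z((462,310)),zs((195,172))); print("inner",b,e)
ax=m-0.095*y; ax[2]=.15
print("axle",ax, "handle rel", a+0.035*y-ax, np.linalg.norm(a+.035*y-ax))
# burner, beaker, marker rough
print("burner",onz(TOP,(447,164),0.1),"beaker",onz(TOP,(205,187),0.0),"marker",onz(TOP,(457,250),0.007))
E
```

```text
[0.6535 0.1305 0.012 ]
[0.7035 0.0131 0.012 ]
[ 0.5211 -0.0621  0.012 ]
[0.4722 0.0559 0.012 ]
0.1276
0.1972
0.1277
0.196
stand top [0.58757086 0.03434399 0.012     ]
scene corners [array([0.7072, 0.0186, 0.012 ]), array([0.6593, 0.1341, 0.012 ]), array([0.476 , 0.0586, 0.012 ])] [0.59160238 0.03860723 0.012     ]
y [-0.38731889  0.92194581  0.        ] 112.78777545323759 long -157.61682370078654
outer end [ 0.59002675 -0.1075571   0.14632679] 0.003935747719905576
inner [ 0.56307122 -0.04119415  0.14899009] 0.001811149087134131
axle [ 0.62436615 -0.05324087  0.15      ] handle rel [-0.04789557 -0.02204813 -0.00367321] 0.052854495844366835
burner [ 0.61052997 -0.28974001  0.1       ] beaker [0.57711271 0.38830286 0.        ] marker [ 0.37779588 -0.33264611  0.007     ]
```

```bash
cat >> h.py <<'E'
def plan(s,p,Rt):
    R=np.array(s["ee_rot"]); d=R.T@(np.array(p)-np.array(s["tool_pos"]))/0.05
    r=Ro.from_matrix(R.T@Rt).as_rotvec(degrees=True)/5
    return d.round(3),r.round(3)
CYA=np.radians(112.6)
CY=np.array([np.cos(CYA),np.sin(CYA),0]);CX=np.array([CY[1],-CY[0],0])
RT=np.array([CX,-CY,[0,0,-1.]]).T
E
python3 - <<'E'
from h import *; from rig import *
print(plan(state(),(0.585,-0.09,0.32),RT))
E
python3 -m handwheel '[{"slide":[0,0,-0.6],"delta_rot":[0,0,0],"jaw":-1},{"slide":[-0.3,0.3,-1.2],"delta_rot":[0,0,0.4],"jaw":-1},{"slide":[-0.9,0.95,-1.7],"delta_rot":[0,0,0.9],"jaw":-1},{"slide":[-1.5,1.6,-2],"delta_rot":[0,0,1.4],"jaw":-1},{"slide":[-2.1,2.25,-2],"delta_rot":[0,0,1.9],"jaw":-1},{"slide":[-2.7,2.9,-2],"delta_rot":[0,0,2.4],"jaw":-1},{"slide":[-3.3,3.55,-2],"delta_rot":[0,0,2.9],"jaw":-1},{"slide":[-3.9,4.2,-2],"delta_rot":[0,0,3.4],"jaw":-1},{"slide":[-4.4,4.75,-2],"delta_rot":[0,0,3.9],"jaw":-1},{"slide":[-4.8,5.2,-2],"delta_rot":[0,0,4.2],"jaw":-1}]' 50
python3 - <<'E'
from h import *; from rig import *
print(plan(state(),(0.585,-0.09,0.32),RT), state()["joints"])
E
```

```text
(array([-10.848,  11.641,  -2.005]), array([6.000e-03, 1.700e-02, 9.644e+00]))
time_s: 1.15
tool_pos: [0.3811, 0.2988, 0.3193]
ee_rot: [[0.648, 0.762, -0.0], [0.762, -0.648, -0.002], [-0.002, 0.001, -1.0]]
contact_force: [0.3, 0.7, -0.3]
width: 0.0853
(array([-3.278,  8.144, -0.   ]), array([0.017, 0.018, 5.4  ])) [-28.78645023   5.17899273 -13.39797108 104.83372651   1.35044692
  70.22843178   7.01045117]
```

```bash

python3 -m handwheel '[{"slide":[-0.3,0.6,0],"delta_rot":[0,0,0.4],"jaw":-1},{"slide":[-0.65,1.5,0],"delta_rot":[0,0,1],"jaw":-1},{"slide":[-1,2.4,0],"delta_rot":[0,0,1.6],"jaw":-1},{"slide":[-1.35,3.3,0],"delta_rot":[0,0,2.2],"jaw":-1},{"slide":[-1.7,4.2,0],"delta_rot":[0,0,2.8],"jaw":-1},{"slide":[-2.05,5.1,0],"delta_rot":[0,0,3.4],"jaw":-1},{"slide":[-2.4,6,0],"delta_rot":[0,0,4],"jaw":-1},{"slide":[-2.75,6.8,0],"delta_rot":[0,0,4.6],"jaw":-1},{"slide":[-3.1,7.6,0],"delta_rot":[0,0,5.1],"jaw":-1},{"slide":[-3.28,8.14,0],"delta_rot":[0,0,5.4],"jaw":-1}]'
python3 - <<'E'
from h import *; from rig import *
s=state()
print(plan(s,(0.585,-0.09,0.32),RT), s["joints"],s["tool_pos"])
c=read_camera("wrist"); cv2.imwrite("pics/w1.png",c["img"][:,:,::-1])
c=read_camera("scene"); cv2.imwrite("pics/s1.png",c["img"][:,:,::-1])
E
```

```text
time_s: 2.15
tool_pos: [0.5851, -0.0941, 0.3196]
ee_rot: [[0.925, 0.379, -0.001], [0.379, -0.925, -0.004], [-0.002, 0.003, -1.0]]
contact_force: [0.2, 0.7, -0.5]
width: 0.0857
(array([ 0.03 , -0.076, -0.008]), array([ 0.035,  0.026, -0.06 ])) [-0.90310764 16.45015736  9.20143072 91.29395555 -2.49631284 72.49439545
 30.98056079] [ 0.5850572  -0.09408307  0.31963711]
```

View pics/w1.png

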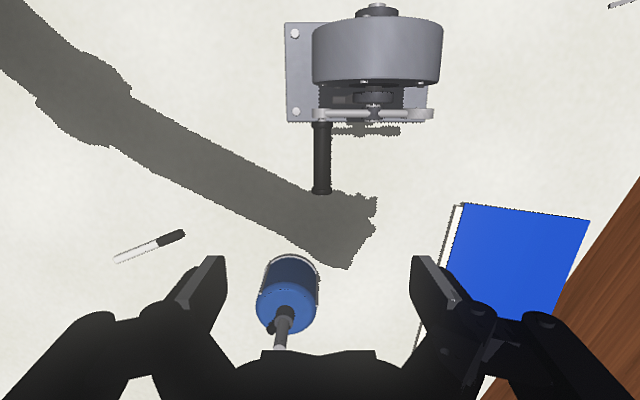

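View pics/s1.png

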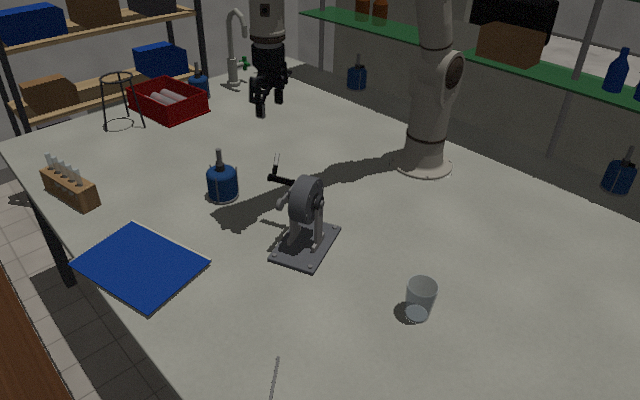

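The wrist view shows the handle running from (321,122) at the crank arm to (321,193) at its outer end, with the burner well clear at about (288,295). I'll turn those pixels into positions.

```bash
cat >> h.py <<'E'
WK=np.array([[313.3320763878717,0,317.83442945755024],[0,313.3320763878717,201.75303229091213],[0,0,1]]);Wk1=-0.030190359227063514
WM=np.array([[9.99998818e-01,1.40222719e-03,-6.30930166e-04,-7.67199490e-04],[-1.16255219e-03,9.58041699e-01,2.86626502e-01,-7.37745456e-02],[1.00637288e-03,-2.86625430e-01,9.58042196e-01,-1.54383011e-01],[0,0,0,1]])
def wcam(s):
    G=np.eye(4);G[:3,:3]=s["ee_rot"];G[:3,3]=s["tool_pos"]
    return dict(K=WK,k1=Wk1,T=np.linalg.inv(G@WM))
E
python3 - <<'E'
from h import *; from rig import *
s=state(); W=wcam(s)
img=cv2.imread("pics/w1.png"); g=img.max(2)
sub=g[110:205,295:350]
for r in range(118,200,8):
    row=g[r,300:345]; idx=np.where(row<70)[0]; print(r, idx.min()+300 if len(idx) else None, idx.max()+300 if len(idx) else None)
z=0.147
e=onz(W,(321.5,193),z+0.004); i=onz(W,(322,123),z+.009); m=onz(W,(321.7,160),z+.009)
print("outer",e,"inner",i,"mid",m,np.linalg.norm(e-i))
d=i-e; print(np.degrees(np.arctan2(d[1],d[0])))
# stand corners z=.012: (285,22),(286,121); drum disc edges
for p in [(286,22),(286,121)]:
    print(onz(W,p,0.012))
E
```

```text
118 None None
126 312 332
134 314 330
142 314 330
150 314 330
158 314 330
166 314 330
174 314 330
182 314 330
190 312 331
198 None None
outer [ 0.59281681 -0.10723511  0.151     ] inner [ 0.56546682 -0.03973244  0.156     ] mid [ 0.57917721 -0.07373448  0.156     ] 0.07300433111205223
112.05626824699587
[0.47543488 0.05702842 0.012     ]
[ 0.52056823 -0.06251446  0.012     ]
```

```bash

python3 - <<'E'
from h import *; from rig import *
print(plan(state(),(0.5862,-0.0909,0.140),RT))
E
```

```text
(array([ 0.06 , -0.093,  3.584]), array([ 0.046,  0.031, -0.088]))
```

```bash

python3 -m handwheel '[{"slide":[0.06,-0.09,0.4],"delta_rot":[0.05,0.03,-0.09],"jaw":-1},{"slide":[0.06,-0.09,0.9],"delta_rot":[0.05,0.03,-0.09],"jaw":-1},{"slide":[0.06,-0.09,1.4],"delta_rot":[0.05,0.03,-0.09],"jaw":-1},{"slide":[0.06,-0.09,1.9],"delta_rot":[0.05,0.03,-0.09],"jaw":-1},{"slide":[0.06,-0.09,2.3],"delta_rot":[0.05,0.03,-0.09],"jaw":-1},{"slide":[0.06,-0.09,2.7],"delta_rot":[0.05,0.03,-0.09],"jaw":-1},{"slide":[0.06,-0.09,3.05],"delta_rot":[0.05,0.03,-0.09],"jaw":-1},{"slide":[0.06,-0.09,3.35],"delta_rot":[0.05,0.03,-0.09],"jaw":-1},{"slide":[0.06,-0.09,3.55],"delta_rot":[0.05,0.03,-0.09],"jaw":-1},{"slide":[0.06,-0.09,3.58],"delta_rot":[0.05,0.03,-0.09],"jaw":-1}]'
python3 - <<'E'
from h import *; from rig import *
s=state()
print(plan(s,(0.5862,-0.0909,0.140),RT))
c=read_camera("wrist"); cv2.imwrite("pics/w2.png",c["img"][:,:,::-1])
c=read_camera("scene"); cv2.imwrite("pics/s2.png",cv2.resize(c["img"][100:280,200:380,::-1],None,fx=3,fy=3))
E
```

```text
time_s: 3.25
tool_pos: [0.5853, -0.0904, 0.1388]
ee_rot: [[0.923, 0.385, -0.003], [0.385, -0.923, 0.001], [-0.002, -0.002, -1.0]]
contact_force: [-0.1, 0.4, 0.4]
width: 0.0853
(array([ 0.013,  0.016, -0.024]), array([-0.019,  0.025,  0.009]))
```

View pics/w2.png

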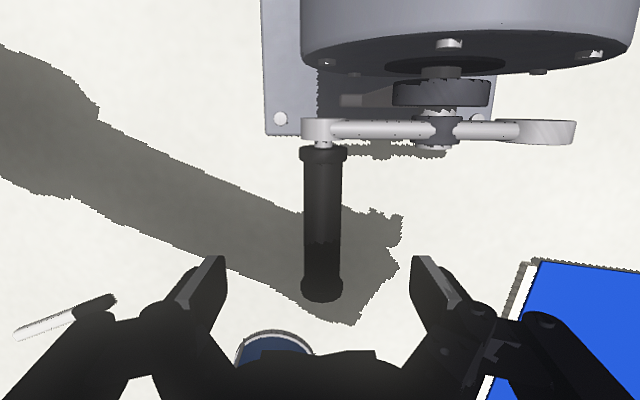

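View pics/s2.png

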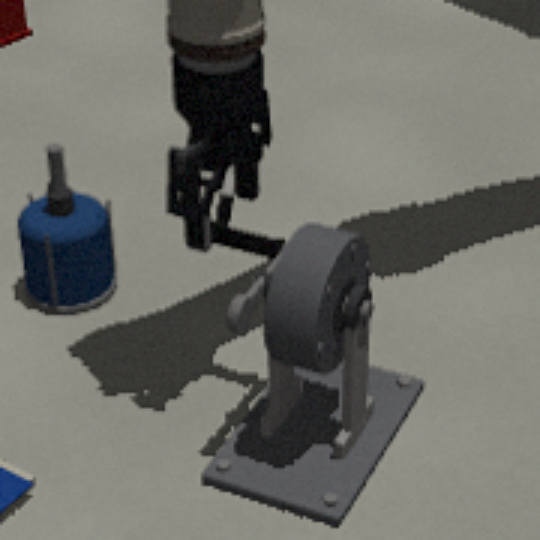

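The handle lies centred between the open fingers: its axis is at column 322 and its outer end at about (321,290). Closing the gripper.

```bash

python3 -m handwheel '[{"slide":[0,0,0],"delta_rot":[0,0,0],"jaw":0},{"slide":[0,0,0],"delta_rot":[0,0,0],"jaw":0.5},{"slide":[0,0,0],"delta_rot":[0,0,0],"jaw":1},{"slide":[0,0,0],"delta_rot":[0,0,0],"jaw":1},{"slide":[0,0,0],"delta_rot":[0,0,0],"jaw":1},{"slide":[0,0,0],"delta_rot":[0,0,0],"jaw":1},{"slide":[0,0,0],"delta_rot":[0,0,0],"jaw":1},{"slide":[0,0,0],"delta_rot":[0,0,0],"jaw":1},{"slide":[0,0,0],"delta_rot":[0,0,0],"jaw":1},{"slide":[0,0,0],"delta_rot":[0,0,0],"jaw":1}]' 60
python3 - <<'E'
from h import *; from rig import *
s=state()
print(s["moment"],s["contact_force"])
c=read_camera("wrist"); cv2.imwrite("pics/w3.png",c["img"][:,:,::-1])
E
```

```text
time_s: 4.35
tool_pos: [0.5873, -0.0906, 0.1407]
ee_rot: [[0.923, 0.385, 0.002], [0.385, -0.923, 0.0], [0.002, 0.0, -1.0]]
contact_force: [4.1, 0.8, 2.9]
width: 0.0141
[ 0.34069335 -0.92266785 -0.03684406] [4.1357207  0.80017526 2.92380293]
```

View pics/w3.png

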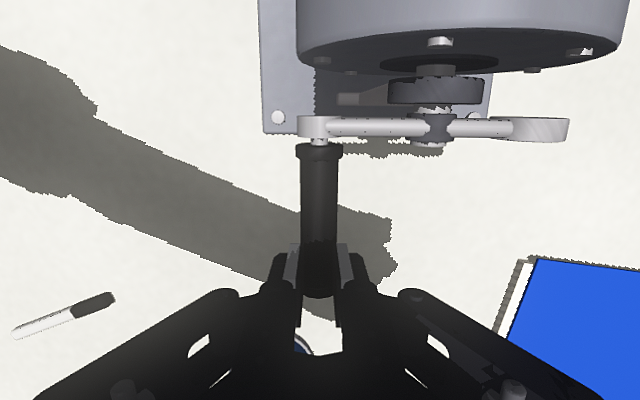

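The grip is on the handle: opening 14 mm, and the handle looks waisted between its flanges. I'll start cranking upward from the −x side.

```bash

python3 -m handwheel '[{"slide":[0.001,0,-0.052],"delta_rot":[0,0,0],"jaw":1},{"slide":[0.005,0,-0.105],"delta_rot":[0,0,0],"jaw":1},{"slide":[0.012,0,-0.156],"delta_rot":[0,0,0],"jaw":1},{"slide":[0.022,0,-0.208],"delta_rot":[0,0,0],"jaw":1},{"slide":[0.034,0,-0.259],"delta_rot":[0,0,0],"jaw":1},{"slide":[0.049,0,-0.309],"delta_rot":[0,0,0],"jaw":1},{"slide":[0.066,0,-0.358],"delta_rot":[0,0,0],"jaw":1},{"slide":[0.086,0,-0.407],"delta_rot":[0,0,0],"jaw":1},{"slide":[0.109,0,-0.454],"delta_rot":[0,0,0],"jaw":1},{"slide":[0.134,0,-0.5],"delta_rot":[0,0,0],"jaw":1}]'
cat >> h.py <<'E'
import json
P0=np.array([0.5873,-0.0906,0.1407])
def uv(s):
    d=np.array(s["tool_pos"])-P0; f=np.array(s["contact_force"])
    return dict(t=float(s["time_s"]),u=1e3*d@CX,y=1e3*d@CY,v=1e3*d[2],fu=f@CX,fy=f@CY,fv=f[2],w=1e3*float(s["width"]),
      rot=(Ro.from_matrix(np.array(s["ee_rot"]).T@RT).as_rotvec(degrees=True)/5).round(3).tolist())
def log(s,f="log.json"):
    import os
    L=json.load(open(f)) if os.path.exists(f) else []
    r=uv(s); L.append(r); json.dump(L,open(f,"w")); print({k:(round(v,2) if k!="rot" else v) for k,v in r.items()}); return L
E
python3 - <<'E'
from h import *; from rig import *
log(state())
E
```

```text
time_s: 5.4
tool_pos: [0.5923, -0.0884, 0.1634]
ee_rot: [[0.923, 0.385, -0.001], [0.385, -0.923, -0.0], [-0.001, -0.0, -1.0]]
contact_force: [6.9, 0.4, -10.8]
width: 0.0139
{'t': 5.4, 'u': np.float64(5.51), 'y': np.float64(0.11), 'v': np.float64(22.73), 'fu': np.float64(6.53), 'fy': np.float64(-2.27), 'fv': np.float64(-10.77), 'w': 13.89, 'rot': [-0.005, 0.014, 0.005]}
```

```bash
cat >> h.py <<'E'
def arc(s,a0,a1,c=(50,0),R=50,n=10):
    r=uv(s)
    for a in np.linspace(a0,a1,n+1)[1:]:
        a=np.radians(a); U=c[0]-R*np.cos(a); V=c[1]+R*np.sin(a)
        p=P0+CX*U*1e-3+np.array([0,0,V*1e-3]); p=p+0*CY
        d,_=plan(s,p,RT); print(d.round(2).tolist(),end=" ")
    print("rot",r["rot"])
E
python3 - <<'E'
from h import *; from rig import *
arc(state(),31,61)
E
```

```text
[0.06, 0.0, -0.1] [0.09, 0.0, -0.15] [0.12, 0.0, -0.19] [0.16, 0.0, -0.23] [0.2, 0.0, -0.26] [0.23, 0.0, -0.3] [0.27, 0.0, -0.33] [0.32, 0.0, -0.36] [0.36, 0.0, -0.39] [0.4, 0.0, -0.42] rot [-0.005, 0.014, 0.005]
```

```bash

python3 -m handwheel '[{"slide":[0.06,0,-0.1],"delta_rot":[0,0,0],"jaw":1},{"slide":[0.09,0,-0.15],"delta_rot":[0,0,0],"jaw":1},{"slide":[0.12,0,-0.19],"delta_rot":[0,0,0],"jaw":1},{"slide":[0.16,0,-0.23],"delta_rot":[0,0,0],"jaw":1},{"slide":[0.2,0,-0.26],"delta_rot":[0,0,0],"jaw":1},{"slide":[0.23,0,-0.3],"delta_rot":[0,0,0],"jaw":1},{"slide":[0.27,0,-0.33],"delta_rot":[0,0,0],"jaw":1},{"slide":[0.32,0,-0.36],"delta_rot":[0,0,0],"jaw":1},{"slide":[0.36,0,-0.39],"delta_rot":[0,0,0],"jaw":1},{"slide":[0.4,0,-0.42],"delta_rot":[0,0,0],"jaw":1}]'
python3 - <<'E'
from h import *; from rig import *
log(state()); arc(state(),60,90)
E
```

```text
time_s: 6.4
tool_pos: [0.6107, -0.0808, 0.1841]
ee_rot: [[0.923, 0.385, -0.002], [0.385, -0.923, -0.0], [-0.002, -0.0, -1.0]]
contact_force: [4.8, -1.9, -15.2]
width: 0.0136
{'t': 6.4, 'u': np.float64(25.37), 'y': np.float64(0.05), 'v': np.float64(43.37), 'fu': np.float64(3.64), 'fy': np.float64(-3.63), 'fv': np.float64(-15.15), 'w': 13.64, 'rot': [-0.006, 0.021, 0.003]}
[0.04, 0.0, -0.02] [0.09, 0.0, -0.05] [0.13, 0.0, -0.07] [0.18, 0.0, -0.08] [0.23, 0.0, -0.1] [0.28, 0.0, -0.11] [0.34, 0.0, -0.12] [0.39, 0.0, -0.13] [0.44, 0.0, -0.13] [0.49, 0.0, -0.13] rot [-0.006, 0.021, 0.003]
```

```bash

python3 - <<'E'
from h import *; from rig import *
arc(state(),62,95,R=48)
E
```

```text
[0.09, 0.0, -0.0] [0.14, 0.0, -0.03] [0.19, 0.0, -0.04] [0.25, 0.0, -0.06] [0.3, 0.0, -0.07] [0.36, 0.0, -0.08] [0.41, 0.0, -0.09] [0.47, 0.0, -0.09] [0.52, 0.0, -0.09] [0.58, 0.0, -0.09] rot [-0.006, 0.021, 0.003]
```

```bash

python3 -m handwheel '[{"slide":[0.09,0,-0.01],"delta_rot":[0,0,0],"jaw":1},{"slide":[0.14,0,-0.03],"delta_rot":[0,0,0],"jaw":1},{"slide":[0.19,0,-0.04],"delta_rot":[0,0,0],"jaw":1},{"slide":[0.25,0,-0.06],"delta_rot":[0,0,0],"jaw":1},{"slide":[0.3,0,-0.07],"delta_rot":[0,0,0],"jaw":1},{"slide":[0.36,0,-0.08],"delta_rot":[0,0,0],"jaw":1},{"slide":[0.41,0,-0.09],"delta_rot":[0,0,0],"jaw":1},{"slide":[0.47,0,-0.09],"delta_rot":[0,0,0],"jaw":1},{"slide":[0.52,0,-0.09],"delta_rot":[0,0,0],"jaw":1},{"slide":[0.58,0,-0.09],"delta_rot":[0,0,0],"jaw":1}]'
python3 - <<'E'
from h import *; from rig import *
log(state()); arc(state(),95,125,R=49)
E
```

```text
time_s: 7.4
tool_pos: [0.6387, -0.0695, 0.1894]
ee_rot: [[0.923, 0.385, 0.001], [0.385, -0.923, -0.0], [0.0, 0.001, -1.0]]
contact_force: [-1.9, -2.1, 3.8]
width: 0.014
{'t': 7.4, 'u': np.float64(55.59), 'y': np.float64(-0.33), 'v': np.float64(48.69), 'fu': np.float64(-2.55), 'fy': np.float64(-1.2), 'fv': np.float64(3.83), 'w': 13.96, 'rot': [0.006, -0.005, 0.003]}
[0.02, -0.01, 0.0] [0.08, -0.01, 0.01] [0.12, -0.01, 0.02] [0.18, -0.01, 0.04] [0.22, -0.01, 0.05] [0.27, -0.01, 0.07] [0.32, -0.01, 0.09] [0.36, -0.01, 0.12] [0.41, -0.01, 0.14] [0.45, -0.01, 0.17] rot [0.006, -0.005, 0.003]
```

```bash

python3 -m handwheel '[{"slide":[0.08,0,0.01],"delta_rot":[0,0,0],"jaw":1},{"slide":[0.12,0,0.02],"delta_rot":[0,0,0],"jaw":1},{"slide":[0.18,0,0.04],"delta_rot":[0,0,0],"jaw":1},{"slide":[0.22,0,0.05],"delta_rot":[0,0,0],"jaw":1},{"slide":[0.27,0,0.07],"delta_rot":[0,0,0],"jaw":1},{"slide":[0.32,0,0.09],"delta_rot":[0,0,0],"jaw":1},{"slide":[0.36,0,0.12],"delta_rot":[0,0,0],"jaw":1},{"slide":[0.41,0,0.14],"delta_rot":[0,0,0],"jaw":1},{"slide":[0.45,0,0.17],"delta_rot":[0,0,0],"jaw":1},{"slide":[0.49,0,0.2],"delta_rot":[0,0,0],"jaw":1}]'
python3 - <<'E'
from h import *; from rig import *
log(state()); arc(state(),128,161,R=49)
E
```

```text
time_s: 8.4
tool_pos: [0.6619, -0.06, 0.1795]
ee_rot: [[0.923, 0.385, 0.001], [0.385, -0.923, -0.0], [0.001, 0.001, -1.0]]
contact_force: [0.2, -1.7, 3.3]
width: 0.0137
{'t': 8.4, 'u': np.float64(80.62), 'y': np.float64(-0.45), 'v': np.float64(38.79), 'fu': np.float64(-0.43), 'fy': np.float64(-1.61), 'fv': np.float64(3.27), 'w': 13.74, 'rot': [0.009, -0.014, 0.003]}
[0.03, -0.01, 0.04] [0.08, -0.01, 0.08] [0.12, -0.01, 0.12] [0.15, -0.01, 0.16] [0.18, -0.01, 0.21] [0.22, -0.01, 0.25] [0.24, -0.01, 0.3] [0.27, -0.01, 0.35] [0.29, -0.01, 0.4] [0.31, -0.01, 0.46] rot [0.009, -0.014, 0.003]
```

```bash

python3 -m handwheel '[{"slide":[0.04,0,0.05],"delta_rot":[0,0,0],"jaw":1},{"slide":[0.08,0,0.08],"delta_rot":[0,0,0],"jaw":1},{"slide":[0.12,0,0.12],"delta_rot":[0,0,0],"jaw":1},{"slide":[0.15,0,0.16],"delta_rot":[0,0,0],"jaw":1},{"slide":[0.18,0,0.21],"delta_rot":[0,0,0],"jaw":1},{"slide":[0.22,0,0.25],"delta_rot":[0,0,0],"jaw":1},{"slide":[0.24,0,0.3],"delta_rot":[0,0,0],"jaw":1},{"slide":[0.27,0,0.35],"delta_rot":[0,0,0],"jaw":1},{"slide":[0.29,0,0.4],"delta_rot":[0,0,0],"jaw":1},{"slide":[0.31,0,0.46],"delta_rot":[0,0,0],"jaw":1}]'
python3 - <<'E'
from h import *; from rig import *
log(state()); arc(state(),160,193,R=49.5)
E
```

```text
time_s: 9.4
tool_pos: [0.6771, -0.0538, 0.1567]
ee_rot: [[0.923, 0.385, 0.003], [0.385, -0.923, -0.0], [0.003, 0.001, -1.0]]
contact_force: [4.6, -1.5, 3.8]
width: 0.014
{'t': 9.4, 'u': np.float64(97.07), 'y': np.float64(-0.56), 'v': np.float64(16.03), 'fu': np.float64(3.63), 'fy': np.float64(-3.16), 'fv': np.float64(3.82), 'w': 14.0, 'rot': [0.015, -0.033, 0.005]}
[0.01, -0.01, 0.04] [0.02, -0.01, 0.09] [0.03, -0.01, 0.15] [0.04, -0.01, 0.2] [0.05, -0.01, 0.26] [0.05, -0.01, 0.32] [0.05, -0.01, 0.37] [0.04, -0.01, 0.43] [0.03, -0.01, 0.49] [0.02, -0.01, 0.54] rot [0.015, -0.033, 0.005]
```

```bash

python3 -m handwheel '[{"slide":[0.02,0,0.06],"delta_rot":[0,0,0],"jaw":1},{"slide":[0.03,0,0.1],"delta_rot":[0,0,0],"jaw":1},{"slide":[0.04,0,0.15],"delta_rot":[0,0,0],"jaw":1},{"slide":[0.05,0,0.2],"delta_rot":[0,0,0],"jaw":1},{"slide":[0.06,0,0.26],"delta_rot":[0,0,0],"jaw":1},{"slide":[0.06,0,0.32],"delta_rot":[0,0,0],"jaw":1},{"slide":[0.06,0,0.37],"delta_rot":[0,0,0],"jaw":1},{"slide":[0.05,0,0.43],"delta_rot":[0,0,0],"jaw":1},{"slide":[0.04,0,0.49],"delta_rot":[0,0,0],"jaw":1},{"slide":[0.02,0,0.55],"delta_rot":[0,0,0],"jaw":1}]'
python3 - <<'E'
from h import *; from rig import *
log(state()); arc(state(),193,226,R=50)
E
```

```text
time_s: 10.4
tool_pos: [0.6788, -0.0531, 0.1292]
ee_rot: [[0.923, 0.385, 0.005], [0.385, -0.923, 0.0], [0.004, 0.002, -1.0]]
contact_force: [6.6, -0.8, 2.4]
width: 0.0144
{'t': 10.4, 'u': np.float64(98.86), 'y': np.float64(-0.55), 'v': np.float64(-11.54), 'fu': np.float64(5.77), 'fy': np.float64(-3.26), 'fv': np.float64(2.42), 'w': 14.39, 'rot': [0.018, -0.05, 0.006]}
[-0.02, -0.01, 0.05] [-0.04, -0.01, 0.1] [-0.06, -0.01, 0.16] [-0.08, -0.01, 0.21] [-0.11, -0.01, 0.26] [-0.14, -0.01, 0.31] [-0.17, -0.01, 0.36] [-0.21, -0.01, 0.4] [-0.24, -0.01, 0.45] [-0.28, -0.01, 0.49] rot [0.018, -0.05, 0.006]
```

```bash

python3 -m handwheel '[{"slide":[-0.01,0,0.06],"delta_rot":[0.02,-0.05,0],"jaw":1},{"slide":[-0.03,0,0.11],"delta_rot":[0.02,-0.05,0],"jaw":1},{"slide":[-0.05,0,0.16],"delta_rot":[0.02,-0.05,0],"jaw":1},{"slide":[-0.07,0,0.22],"delta_rot":[0.02,-0.05,0],"jaw":1},{"slide":[-0.1,0,0.27],"delta_rot":[0.02,-0.05,0],"jaw":1},{"slide":[-0.13,0,0.32],"delta_rot":[0.02,-0.05,0],"jaw":1},{"slide":[-0.16,0,0.37],"delta_rot":[0.02,-0.05,0],"jaw":1},{"slide":[-0.2,0,0.41],"delta_rot":[0.02,-0.05,0],"jaw":1},{"slide":[-0.24,0,0.46],"delta_rot":[0.02,-0.05,0],"jaw":1},{"slide":[-0.28,0,0.5],"delta_rot":[0.02,-0.05,0],"jaw":1}]'
python3 - <<'E'
from h import *; from rig import *
log(state()); arc(state(),226,259,R=50)
E
```

```text
time_s: 11.4
tool_pos: [0.666, -0.0583, 0.104]
ee_rot: [[0.923, 0.385, 0.0], [0.385, -0.923, 0.0], [0.0, -0.0, -1.0]]
contact_force: [4.3, -0.5, 4.2]
width: 0.014
{'t': 11.4, 'u': np.float64(85.07), 'y': np.float64(-0.45), 'v': np.float64(-36.65), 'fu': np.float64(3.75), 'fy': np.float64(-2.11), 'fv': np.float64(4.23), 'w': 14.02, 'rot': [-0.003, -0.005, 0.008]}
[-0.05, -0.01, 0.02] [-0.09, -0.01, 0.06] [-0.14, -0.01, 0.1] [-0.19, -0.01, 0.13] [-0.24, -0.01, 0.15] [-0.29, -0.01, 0.18] [-0.34, -0.01, 0.2] [-0.4, -0.01, 0.22] [-0.45, -0.01, 0.24] [-0.51, -0.01, 0.25] rot [-0.003, -0.005, 0.008]
```

```bash

python3 -m handwheel '[{"slide":[-0.05,0,0.04],"delta_rot":[0,0,0],"jaw":1},{"slide":[-0.09,0,0.07],"delta_rot":[0,0,0],"jaw":1},{"slide":[-0.14,0,0.11],"delta_rot":[0,0,0],"jaw":1},{"slide":[-0.19,0,0.14],"delta_rot":[0,0,0],"jaw":1},{"slide":[-0.24,0,0.16],"delta_rot":[0,0,0],"jaw":1},{"slide":[-0.29,0,0.19],"delta_rot":[0,0,0],"jaw":1},{"slide":[-0.34,0,0.21],"delta_rot":[0,0,0],"jaw":1},{"slide":[-0.4,0,0.23],"delta_rot":[0,0,0],"jaw":1},{"slide":[-0.46,0,0.25],"delta_rot":[0,0,0],"jaw":1},{"slide":[-0.53,0,0.26],"delta_rot":[0,0,0],"jaw":1}]'
python3 - <<'E'
from h import *; from rig import *
log(state()); arc(state(),259,292,R=50)
E
```

```text
time_s: 12.4
tool_pos: [0.6427, -0.0679, 0.0909]
ee_rot: [[0.923, 0.385, 0.003], [0.385, -0.923, 0.001], [0.003, 0.0, -1.0]]
contact_force: [7.6, 0.4, -1.7]
width: 0.0138
{'t': 12.4, 'u': np.float64(59.89), 'y': np.float64(-0.35), 'v': np.float64(-49.79), 'fu': np.float64(7.12), 'fy': np.float64(-2.59), 'fv': np.float64(-1.7), 'w': 13.76, 'rot': [0.003, -0.035, 0.012]}
[-0.06, -0.01, -0.0] [-0.12, -0.01, 0.0] [-0.18, -0.01, 0.0] [-0.24, -0.01, 0.0] [-0.29, -0.01, -0.0] [-0.35, -0.01, -0.01] [-0.41, -0.01, -0.02] [-0.46, -0.01, -0.03] [-0.52, -0.01, -0.05] [-0.57, -0.01, -0.07] rot [0.003, -0.035, 0.012]
```

```bash

python3 -m handwheel '[{"slide":[-0.07,0,0.01],"delta_rot":[0,-0.04,0],"jaw":1},{"slide":[-0.13,0,0.02],"delta_rot":[0,-0.04,0],"jaw":1},{"slide":[-0.19,0,0.02],"delta_rot":[0,-0.04,0],"jaw":1},{"slide":[-0.25,0,0.01],"delta_rot":[0,-0.04,0],"jaw":1},{"slide":[-0.3,0,0.01],"delta_rot":[0,-0.04,0],"jaw":1},{"slide":[-0.36,0,0],"delta_rot":[0,-0.04,0],"jaw":1},{"slide":[-0.42,0,-0.01],"delta_rot":[0,-0.04,0],"jaw":1},{"slide":[-0.47,0,-0.02],"delta_rot":[0,-0.04,0],"jaw":1},{"slide":[-0.53,0,-0.04],"delta_rot":[0,-0.04,0],"jaw":1},{"slide":[-0.59,0,-0.06],"delta_rot":[0,-0.04,0],"jaw":1}]'
python3 - <<'E'
from h import *; from rig import *
log(state()); arc(state(),292,325,R=50)
E
```

```text
time_s: 13.4
tool_pos: [0.6165, -0.0787, 0.0934]
ee_rot: [[0.923, 0.386, 0.002], [0.386, -0.923, 0.0], [0.002, 0.001, -1.0]]
contact_force: [9.0, 0.4, -2.0]
width: 0.0138
{'t': 13.4, 'u': np.float64(31.5), 'y': np.float64(-0.18), 'v': np.float64(-47.29), 'fu': np.float64(8.45), 'fy': np.float64(-3.06), 'fv': np.float64(-1.99), 'w': 13.84, 'rot': [0.007, -0.019, 0.016]}
[-0.06, -0.0, -0.04] [-0.11, -0.0, -0.07] [-0.16, -0.0, -0.1] [-0.21, -0.0, -0.13] [-0.25, -0.0, -0.16] [-0.3, -0.0, -0.2] [-0.34, -0.0, -0.24] [-0.38, -0.0, -0.28] [-0.41, -0.0, -0.33] [-0.45, -0.0, -0.37] rot [0.007, -0.019, 0.016]
```

```bash

python3 -m handwheel '[{"slide":[-0.06,0,-0.04],"delta_rot":[0,-0.02,0],"jaw":1},{"slide":[-0.11,0,-0.07],"delta_rot":[0,-0.02,0],"jaw":1},{"slide":[-0.16,0,-0.1],"delta_rot":[0,-0.02,0],"jaw":1},{"slide":[-0.21,0,-0.13],"delta_rot":[0,-0.02,0],"jaw":1},{"slide":[-0.26,0,-0.16],"delta_rot":[0,-0.02,0],"jaw":1},{"slide":[-0.31,0,-0.2],"delta_rot":[0,-0.02,0],"jaw":1},{"slide":[-0.35,0,-0.24],"delta_rot":[0,-0.02,0],"jaw":1},{"slide":[-0.39,0,-0.28],"delta_rot":[0,-0.02,0],"jaw":1},{"slide":[-0.43,0,-0.33],"delta_rot":[0,-0.02,0],"jaw":1},{"slide":[-0.47,0,-0.38],"delta_rot":[0,-0.02,0],"jaw":1}]'
python3 - <<'E'
from h import *; from rig import *
log(state()); arc(state(),325,358,R=50)
E
```

```text
time_s: 14.4
tool_pos: [0.5954, -0.0872, 0.1115]
ee_rot: [[0.923, 0.386, 0.001], [0.386, -0.923, -0.0], [0.001, 0.001, -1.0]]
contact_force: [8.6, -0.5, -5.1]
width: 0.0141
{'t': 14.4, 'u': np.float64(8.74), 'y': np.float64(0.05), 'v': np.float64(-29.19), 'fu': np.float64(7.73), 'fy': np.float64(-3.81), 'fv': np.float64(-5.15), 'w': 14.13, 'rot': [0.009, -0.015, 0.02]}
[-0.03, 0.0, -0.06] [-0.05, 0.0, -0.11] [-0.08, 0.0, -0.16] [-0.1, 0.0, -0.21] [-0.12, 0.0, -0.27] [-0.14, 0.0, -0.32] [-0.15, 0.0, -0.38] [-0.16, 0.0, -0.44] [-0.17, 0.0, -0.49] [-0.17, 0.0, -0.55] rot [0.009, -0.015, 0.02]
```

```bash

python3 -m handwheel '[{"slide":[-0.03,0,-0.07],"delta_rot":[0,-0.02,0],"jaw":1},{"slide":[-0.05,0,-0.12],"delta_rot":[0,-0.02,0],"jaw":1},{"slide":[-0.08,0,-0.17],"delta_rot":[0,-0.02,0],"jaw":1},{"slide":[-0.1,0,-0.22],"delta_rot":[0,-0.02,0],"jaw":1},{"slide":[-0.12,0,-0.28],"delta_rot":[0,-0.02,0],"jaw":1},{"slide":[-0.14,0,-0.33],"delta_rot":[0,-0.02,0],"jaw":1},{"slide":[-0.15,0,-0.39],"delta_rot":[0,-0.02,0],"jaw":1},{"slide":[-0.16,0,-0.45],"delta_rot":[0,-0.02,0],"jaw":1},{"slide":[-0.17,0,-0.5],"delta_rot":[0,-0.02,0],"jaw":1},{"slide":[-0.17,0,-0.56],"delta_rot":[0,-0.02,0],"jaw":1}]'
python3 - <<'E'
from h import *; from rig import *
L=log(state())
from scipy.optimize import least_squares
u=np.array([r["u"] for r in L]);v=np.array([r["v"] for r in L])
c=least_squares(lambda p:np.hypot(u-p[0],v-p[1])-p[2],[50,0,50]).x; print("circle",c, least_squares(lambda p:np.hypot(u-p[0],v-p[1])-p[2],[50,0,50]).fun.round(2))
fu=np.array([r["fu"] for r in L]);fv=np.array([r["fv"] for r in L])
a=np.arctan2(v-c[1],-(u-c[0])); ft=fu*np.sin(a)+fv*np.cos(a); fr=fu*np.cos(a)-fv*np.sin(a)
print(np.degrees(a).round(),ft.round(1),fr.round(1))
A=np.c_[np.ones_like(a),np.cos(a),np.sin(a)]
x,res,_,_=np.linalg.lstsq(A,ft,rcond=None); print(x,np.hypot(x[1],x[2]),(ft-A@x).round(1))
arc(state(),358,380,R=50)
E
```

```text
time_s: 15.4
tool_pos: [0.5871, -0.0905, 0.1379]
ee_rot: [[0.923, 0.386, -0.001], [0.386, -0.923, -0.001], [-0.001, 0.001, -1.0]]
contact_force: [8.5, -1.8, -7.1]
width: 0.0141
{'t': 15.4, 'u': np.float64(-0.14), 'y': np.float64(0.13), 'v': np.float64(-2.83), 'fu': np.float64(7.18), 'fy': np.float64(-4.93), 'fv': np.float64(-7.06), 'w': 14.11, 'rot': [0.008, 0.014, 0.019]}
circle [49.87406929 -0.73876394 50.10876664] [ 0.08  0.35 -0.35 -0.03 -0.02  0.06  0.17 -0.05 -0.07 -0.1  -0.05]
[  28.   61.   97.  128.  160. -168. -134. -102.  -68.  -35.   -2.] [-6.5 -4.2 -3.  -2.3 -2.4 -3.6 -5.6 -6.6 -8.6 -8.6 -7.4] [10.8 15.  -3.5 -2.3 -4.7 -5.1  0.4 -3.1  1.3  3.4  6.9]
[-5.34583104 -2.22028585  2.26157373] 3.169287770504684 [-0.2  0.3 -0.1 -0.1  0.1  0.1 -0.2  0.5 -0.3 -0.2  0.3]
[0.0, 0.0, -0.06] [0.0, 0.0, -0.1] [0.01, 0.0, -0.14] [0.01, 0.0, -0.18] [0.02, 0.0, -0.21] [0.02, 0.0, -0.25] [0.03, 0.0, -0.29] [0.04, 0.0, -0.33] [0.05, 0.0, -0.36] [0.06, 0.0, -0.4] rot [0.008, 0.014, 0.019]
```

The full turn is done and the handle is back 3 mm from its start. The fit is clean: friction 5.3 N, pull 3.2 N, heavy side down at about a=224.5°. I'll go there backwards through the bottom, which also gives reverse-direction readings as a check.

```bash

python3 - <<'E'
from h import *; from rig import *
arc(state(),356,322,c=(49.9,-.7),R=50)
E
```

```text
[0.01, 0.0, 0.09] [0.02, 0.0, 0.14] [0.03, 0.0, 0.2] [0.05, 0.0, 0.26] [0.07, 0.0, 0.32] [0.09, 0.0, 0.37] [0.12, 0.0, 0.42] [0.15, 0.0, 0.48] [0.18, 0.0, 0.52] [0.21, 0.0, 0.57] rot [0.008, 0.014, 0.019]
```

```bash

python3 -m handwheel '[{"slide":[0.01,0,0.08],"delta_rot":[0,0,0.02],"jaw":1},{"slide":[0.02,0,0.14],"delta_rot":[0,0,0.02],"jaw":1},{"slide":[0.03,0,0.2],"delta_rot":[0,0,0.02],"jaw":1},{"slide":[0.05,0,0.26],"delta_rot":[0,0,0.02],"jaw":1},{"slide":[0.07,0,0.32],"delta_rot":[0,0,0.02],"jaw":1},{"slide":[0.09,0,0.37],"delta_rot":[0,0,0.02],"jaw":1},{"slide":[0.12,0,0.42],"delta_rot":[0,0,0.02],"jaw":1},{"slide":[0.15,0,0.48],"delta_rot":[0,0,0.02],"jaw":1},{"slide":[0.18,0,0.52],"delta_rot":[0,0,0.02],"jaw":1},{"slide":[0.21,0,0.57],"delta_rot":[0,0,0.02],"jaw":1}]'
cat >> h.py <<'E'
def ang(L,c=(49.9,-.7)):
    for r in L:
        u,v=r["u"]-c[0],r["v"]-c[1]; a=np.arctan2(v,-u)
        print("a",np.degrees(a).round(1)%360,"ft",round(r["fu"]*np.sin(a)+r["fv"]*np.cos(a),2),"fr",round(r["fu"]*np.cos(a)-r["fv"]*np.sin(a),2),"model g",round(3.17*np.sin(a-np.radians(44.5)),2))
E
python3 - <<'E'
from h import *; from rig import *
L=log(state()); ang(L[-1:]);arc(state(),322,288,c=(49.9,-.7),R=50)
E
```

```text
time_s: 16.4
tool_pos: [0.5968, -0.0866, 0.1092]
ee_rot: [[0.923, 0.384, -0.001], [0.384, -0.923, -0.001], [-0.001, 0.001, -1.0]]
contact_force: [3.3, -2.1, 4.1]
width: 0.0141
{'t': 16.4, 'u': np.float64(10.29), 'y': np.float64(-0.0), 'v': np.float64(-31.49), 'fu': np.float64(2.26), 'fy': np.float64(-3.18), 'fv': np.float64(4.14), 'w': 14.15, 'rot': [0.009, 0.017, -0.002]}
a 322.1 ft 1.88 fr 4.32 model g -3.14
[0.04, -0.0, 0.04] [0.08, -0.0, 0.09] [0.13, -0.0, 0.13] [0.17, -0.0, 0.17] [0.22, -0.0, 0.2] [0.27, -0.0, 0.24] [0.32, -0.0, 0.26] [0.37, -0.0, 0.29] [0.43, -0.0, 0.32] [0.48, -0.0, 0.34] rot [0.009, 0.017, -0.002]
```

```bash

python3 -m handwheel '[{"slide":[0.04,0,0.04],"delta_rot":[0,0,0],"jaw":1},{"slide":[0.08,0,0.09],"delta_rot":[0,0,0],"jaw":1},{"slide":[0.13,0,0.13],"delta_rot":[0,0,0],"jaw":1},{"slide":[0.17,0,0.17],"delta_rot":[0,0,0],"jaw":1},{"slide":[0.22,0,0.2],"delta_rot":[0,0,0],"jaw":1},{"slide":[0.27,0,0.24],"delta_rot":[0,0,0],"jaw":1},{"slide":[0.32,0,0.26],"delta_rot":[0,0,0],"jaw":1},{"slide":[0.37,0,0.29],"delta_rot":[0,0,0],"jaw":1},{"slide":[0.43,0,0.32],"delta_rot":[0,0,0],"jaw":1},{"slide":[0.48,0,0.34],"delta_rot":[0,0,0],"jaw":1}]'
python3 - <<'E'
from h import *; from rig import *
L=log(state()); ang(L[-1:]);arc(state(),288,254,c=(49.9,-.7),R=50)
E
```

```text
time_s: 17.4
tool_pos: [0.6189, -0.0775, 0.0921]
ee_rot: [[0.923, 0.384, -0.002], [0.384, -0.923, -0.001], [-0.002, 0.001, -1.0]]
contact_force: [0.6, -3.1, 6.7]
width: 0.0138
{'t': 17.4, 'u': np.float64(34.2), 'y': np.float64(-0.1), 'v': np.float64(-48.55), 'fu': np.float64(-0.6), 'fy': np.float64(-3.12), 'fv': np.float64(6.7), 'w': 13.79, 'rot': [0.008, 0.022, -0.004]}
a 288.2 ft 2.66 fr 6.18 model g -2.84
[0.06, -0.0, 0.01] [0.12, -0.0, 0.02] [0.18, -0.0, 0.03] [0.24, -0.0, 0.04] [0.3, -0.0, 0.04] [0.36, -0.0, 0.04] [0.42, -0.0, 0.04] [0.47, -0.0, 0.03] [0.53, -0.0, 0.02] [0.59, -0.0, 0.0] rot [0.008, 0.022, -0.004]
```

```bash

python3 -m handwheel '[{"slide":[0.06,0,0],"delta_rot":[0,0.02,0],"jaw":1},{"slide":[0.12,0,0.01],"delta_rot":[0,0.02,0],"jaw":1},{"slide":[0.18,0,0.02],"delta_rot":[0,0.02,0],"jaw":1},{"slide":[0.24,0,0.03],"delta_rot":[0,0.02,0],"jaw":1},{"slide":[0.3,0,0.03],"delta_rot":[0,0.02,0],"jaw":1},{"slide":[0.36,0,0.03],"delta_rot":[0,0.02,0],"jaw":1},{"slide":[0.42,0,0.03],"delta_rot":[0,0.02,0],"jaw":1},{"slide":[0.47,0,0.02],"delta_rot":[0,0.02,0],"jaw":1},{"slide":[0.53,0,0.01],"delta_rot":[0,0.02,0],"jaw":1},{"slide":[0.59,0,0],"delta_rot":[0,0.02,0],"jaw":1}]'
python3 - <<'E'
from h import *; from rig import *
L=log(state()); ang(L[-1:]);arc(state(),254,220,c=(49.9,-.7),R=50)
E
```

```text
time_s: 18.4
tool_pos: [0.6451, -0.0668, 0.0913]
ee_rot: [[0.924, 0.384, -0.002], [0.384, -0.924, -0.001], [-0.003, 0.0, -1.0]]
contact_force: [-2.6, -5.2, 1.4]
width: 0.0143
{'t': 18.4, 'u': np.float64(62.5), 'y': np.float64(-0.29), 'v': np.float64(-49.41), 'fu': np.float64(-4.4), 'fy': np.float64(-3.82), 'fv': np.float64(1.38), 'w': 14.35, 'rot': [0.004, 0.032, -0.009]}
a 255.5 ft 3.91 fr 2.44 model g -1.63
[0.08, -0.01, -0.03] [0.14, -0.01, -0.05] [0.19, -0.01, -0.08] [0.24, -0.01, -0.1] [0.29, -0.01, -0.14] [0.34, -0.01, -0.17] [0.39, -0.01, -0.21] [0.43, -0.01, -0.25] [0.47, -0.01, -0.29] [0.51, -0.01, -0.33] rot [0.004, 0.032, -0.009]
```

```bash

python3 -m handwheel '[{"slide":[0.08,0,-0.03],"delta_rot":[0,0.03,-0.01],"jaw":1},{"slide":[0.14,0,-0.05],"delta_rot":[0,0.03,-0.01],"jaw":1},{"slide":[0.19,0,-0.08],"delta_rot":[0,0.03,-0.01],"jaw":1},{"slide":[0.24,0,-0.1],"delta_rot":[0,0.03,-0.01],"jaw":1},{"slide":[0.29,0,-0.14],"delta_rot":[0,0.03,-0.01],"jaw":1},{"slide":[0.34,0,-0.17],"delta_rot":[0,0.03,-0.01],"jaw":1},{"slide":[0.39,0,-0.21],"delta_rot":[0,0.03,-0.01],"jaw":1},{"slide":[0.43,0,-0.25],"delta_rot":[0,0.03,-0.01],"jaw":1},{"slide":[0.47,0,-0.29],"delta_rot":[0,0.03,-0.01],"jaw":1},{"slide":[0.51,0,-0.33],"delta_rot":[0,0.03,-0.01],"jaw":1}]'
python3 - <<'E'
from h import *; from rig import *
L=log(state()); ang(L[-1:]);arc(state(),220,186,c=(49.9,-.7),R=50)
E
```

```text
time_s: 19.4
tool_pos: [0.6674, -0.0577, 0.1058]
ee_rot: [[0.923, 0.384, -0.003], [0.384, -0.923, -0.001], [-0.003, -0.0, -1.0]]
contact_force: [-0.5, -5.5, -6.0]
width: 0.0139
{'t': 19.4, 'u': np.float64(86.65), 'y': np.float64(-0.39), 'v': np.float64(-34.89), 'fu': np.float64(-2.58), 'fy': np.float64(-4.85), 'fv': np.float64(-6.0), 'w': 13.87, 'rot': [-0.002, 0.039, -0.006]}
a 222.9 ft 6.15 fr -2.2 model g 0.09
[0.07, -0.01, -0.09] [0.1, -0.01, -0.14] [0.13, -0.01, -0.19] [0.16, -0.01, -0.24] [0.18, -0.01, -0.29] [0.21, -0.01, -0.35] [0.22, -0.01, -0.41] [0.24, -0.01, -0.46] [0.25, -0.01, -0.52] [0.26, -0.01, -0.58] rot [-0.002, 0.039, -0.006]
```

```bash

python3 -m handwheel '[{"slide":[0.06,0,-0.09],"delta_rot":[0,0.04,0],"jaw":1},{"slide":[0.09,0,-0.14],"delta_rot":[0,0.04,0],"jaw":1},{"slide":[0.12,0,-0.19],"delta_rot":[0,0.04,0],"jaw":1},{"slide":[0.15,0,-0.24],"delta_rot":[0,0.04,0],"jaw":1},{"slide":[0.17,0,-0.29],"delta_rot":[0,0.04,0],"jaw":1},{"slide":[0.2,0,-0.35],"delta_rot":[0,0.04,0],"jaw":1},{"slide":[0.22,0,-0.41],"delta_rot":[0,0.04,0],"jaw":1},{"slide":[0.24,0,-0.46],"delta_rot":[0,0.04,0],"jaw":1},{"slide":[0.25,0,-0.52],"delta_rot":[0,0.04,0],"jaw":1},{"slide":[0.26,0,-0.58],"delta_rot":[0,0.04,0],"jaw":1}]'
python3 - <<'E'
from h import *; from rig import *
L=log(state()); ang(L[-1:])
from scipy.optimize import least_squares
u=np.array([r["u"] for r in L]);v=np.array([r["v"] for r in L])
c=least_squares(lambda p:np.hypot(u-p[0],v-p[1])-p[2],[50,0,50]).x; print("circle",c)
fu=np.array([r["fu"] for r in L]);fv=np.array([r["fv"] for r in L])
a=np.arctan2(v-c[1],-(u-c[0])); ft=fu*np.sin(a)+fv*np.cos(a)
d=np.array([1]*11+[-1]*(len(L)-11.__int__()))
A=np.c_[-d,np.cos(a),np.sin(a)]
x=np.linalg.lstsq(A,ft,rcond=None)[0]; print(x,np.hypot(x[1],x[2]),(ft-A@x).round(1))
# g = G sin(a-a0)
print("a0",np.degrees(np.arctan2(-x[1],x[2])),"down at",180+np.degrees(np.arctan2(-x[1],x[2])))
E
```

```text
time_s: 20.4
tool_pos: [0.6794, -0.0527, 0.1329]
ee_rot: [[0.923, 0.384, -0.001], [0.384, -0.923, -0.0], [-0.001, -0.0, -1.0]]
contact_force: [3.1, -5.6, -8.4]
width: 0.0141  File "<stdin>", line 8
    d=np.array([1]*11+[-1]*(len(L)-11.__int__()))
                                     ^
SyntaxError: invalid decimal literal
```

```bash

python3 - <<'E'
from h import *; from rig import *
L=log(state()); ang(L[-1:])
from scipy.optimize import least_squares
u=np.array([r["u"] for r in L]);v=np.array([r["v"] for r in L])
c=least_squares(lambda p:np.hypot(u-p[0],v-p[1])-p[2],[50,0,50]).x; print("circle",c)
fu=np.array([r["fu"] for r in L]);fv=np.array([r["fv"] for r in L])
a=np.arctan2(v-c[1],-(u-c[0])); ft=fu*np.sin(a)+fv*np.cos(a)
d=np.array([1]*11+[-1]*(len(L)-11))
A=np.c_[-d,np.cos(a),np.sin(a)]
x=np.linalg.lstsq(A,ft,rcond=None)[0]; print(x,np.hypot(x[1],x[2]),(ft-A@x).round(1))
print("down at",180+np.degrees(np.arctan2(-x[1],x[2])))
for b in [(0.5,.0),(-.5,0),(0,.5),(0,-.5)]:
    ft2=(fu-b[0])*np.sin(a)+(fv-b[1])*np.cos(a); x=np.linalg.lstsq(A,ft2,rcond=None)[0]; print(b,180+np.degrees(np.arctan2(-x[1],x[2])))
E
```

```text
{'t': 20.4, 'u': np.float64(99.63), 'y': np.float64(-0.43), 'v': np.float64(-7.78), 'fu': np.float64(0.74), 'fy': np.float64(-6.33), 'fv': np.float64(-8.43), 'w': 14.1, 'rot': [-0.003, 0.009, -0.008]}
a 188.1 ft 8.24 fr -1.93 model g 1.88
circle [49.89149756 -0.782288   50.13770234]
[ 5.43094523 -2.4352699   2.20410571] 3.2846037006171582 [ 0.1  0.5 -0.  -0.1  0.  -0.1 -0.3  0.5 -0.2  0.1  0.6 -0.3  0.1  0.
  0.4  0.7]
down at 227.85249336707054
(0.5, 0.0) 235.0171900877709
(-0.5, 0) 222.00564186177613
(0, 0.5) 233.09697021825042
(0, -0.5) 221.284088131165
```

All 16 readings, taken in both directions, agree on the heavy side being down at a≈228–230°. Moving forward to about 229° and holding.

```bash

python3 - <<'E'
from h import *; from rig import *
arc(state(),190,230.5,c=(49.9,-.8),R=50.1)
E
```

```text
[-0.02, -0.01, 0.1] [-0.04, -0.01, 0.17] [-0.07, -0.01, 0.24] [-0.1, -0.01, 0.3] [-0.13, -0.01, 0.36] [-0.17, -0.01, 0.42] [-0.21, -0.01, 0.48] [-0.25, -0.01, 0.54] [-0.3, -0.01, 0.59] [-0.36, -0.01, 0.63] rot [-0.003, 0.009, -0.008]
```

```bash

python3 -m handwheel '[{"slide":[-0.02,0,0.1],"delta_rot":[0,0,0],"jaw":1},{"slide":[-0.04,0,0.17],"delta_rot":[0,0,0],"jaw":1},{"slide":[-0.07,0,0.24],"delta_rot":[0,0,0],"jaw":1},{"slide":[-0.1,0,0.3],"delta_rot":[0,0,0],"jaw":1},{"slide":[-0.13,0,0.36],"delta_rot":[0,0,0],"jaw":1},{"slide":[-0.17,0,0.42],"delta_rot":[0,0,0],"jaw":1},{"slide":[-0.21,0,0.48],"delta_rot":[0,0,0],"jaw":1},{"slide":[-0.25,0,0.54],"delta_rot":[0,0,0],"jaw":1},{"slide":[-0.3,0,0.59],"delta_rot":[0,0,0],"jaw":1},{"slide":[-0.36,0,0.63],"delta_rot":[0,0,0],"jaw":1}]'
python3 - <<'E'
from h import *; from rig import *
L=log(state()); ang(L[-1:]); arc(state(),229,230,c=(49.9,-.8),R=50.1,n=1)
E
```

```text
time_s: 21.4
tool_pos: [0.6639, -0.0592, 0.1018]
ee_rot: [[0.923, 0.384, 0.002], [0.384, -0.923, 0.0], [0.002, 0.0, -1.0]]
contact_force: [4.7, -2.5, 3.9]
width: 0.0142
{'t': 21.4, 'u': np.float64(82.75), 'y': np.float64(-0.43), 'v': np.float64(-38.89), 'fu': np.float64(3.35), 'fy': np.float64(-4.1), 'fv': np.float64(3.95), 'w': 14.18, 'rot': [0.004, -0.02, -0.006]}
a 229.3 ft -5.12 fr 0.8 model g -0.27
[-0.01, -0.01, 0.01] rot [0.004, -0.02, -0.006]
```

```bash

python3 -m handwheel '[{"slide":[-0.02,0,0.02],"delta_rot":[0,0,0],"jaw":1},{"slide":[-0.03,0,0.03],"delta_rot":[0,0,0],"jaw":1},{"slide":[-0.03,0,0.03],"delta_rot":[0,0,0],"jaw":1},{"slide":[-0.03,0,0.03],"delta_rot":[0,0,0],"jaw":1},{"slide":[-0.03,0,0.03],"delta_rot":[0,0,0],"jaw":1},{"slide":[-0.03,0,0.03],"delta_rot":[0,0,0],"jaw":1},{"slide":[-0.03,0,0.03],"delta_rot":[0,0,0],"jaw":1},{"slide":[-0.03,0,0.03],"delta_rot":[0,0,0],"jaw":1},{"slide":[-0.03,0,0.03],"delta_rot":[0,0,0],"jaw":1},{"slide":[-0.03,0,0.03],"delta_rot":[0,0,0],"jaw":1}]'
python3 - <<'E'
from h import *; from rig import *
s=state(); ang([uv(s)])
a=read_camera("top")["img"][:,:,::-1]; b=read_camera("wrist")["img"][:,:,::-1]
cv2.imwrite("pics/end_top.png",a);cv2.imwrite("pics/end_w.png",b)
t0=cv2.imread("pics/top0.png")
for n,(x0,x1,y0,y1) in dict(burner=(420,480,140,195),beaker=(180,232,168,205),marker=(435,485,225,275)).items():
    print(n,cv2.absdiff(a[y0:y1,x0:x1].copy(),t0[y0:y1,x0:x1]).mean().round(2))
E
```

```text
time_s: 22.4
tool_pos: [0.6631, -0.0595, 0.1009]
ee_rot: [[0.923, 0.384, 0.003], [0.384, -0.923, 0.001], [0.003, 0.001, -1.0]]
contact_force: [1.4, -2.7, 6.6]
width: 0.0141
a 230.7 ft -4.42 fr 4.94 model g -0.34
burner 1.5
beaker 1.16
marker 1.34
```

View pics/end_top.png

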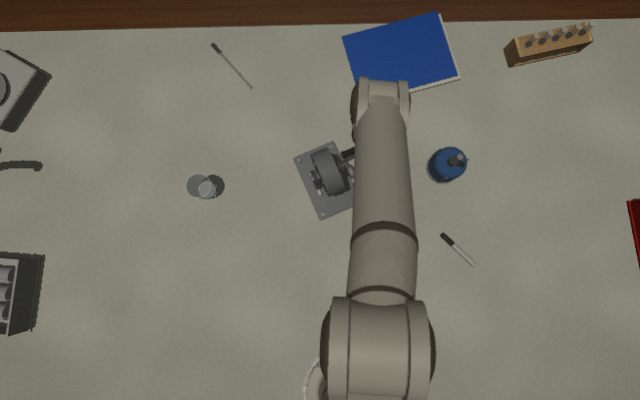

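View pics/end_w.png

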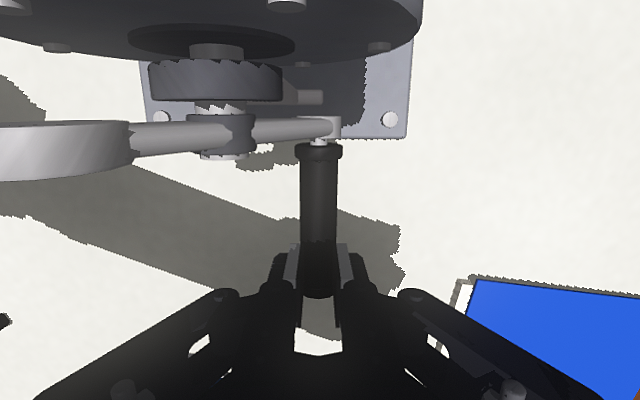

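The top view shows the burner at (447,164), the beaker at (205,187) and the marker at (457,250), all unmoved. In the wrist view the pads still grip the handle at about (318,270), with the crank arm at the lower +x side. The angle is 230.7°, so I'm handing in.

```bash
python3 - <<'E'
from rig import *
print(finish_job()); s=state(); print(s["time_s"],s["tool_pos"],s["width"])
E
```

```text
the job is handed in; nothing more can be done
None
the job is handed in; nothing more can be done
```

I cranked the drum through a full turn, worked out from the handle forces where its heavy side hangs, and handed the job in with that side estimated straight down and the handle still gripped. The hand-in gave no verdict.

- **Turn:** I gripped the handle near its outer end with 60 N and went once round over the top. The handle reached about 98 mm from its start, then came back to within 3 mm. I then backed through the bottom to take readings in the other direction.
- **Feel:** A fit to 16 force readings gave about 5.4 N of friction and 3.3 N of pull from the hidden weight. Both match the figures given (5 N, and 3 to 4 N).
- **Heavy side:** The fit puts it straight down with the handle at about 228°, measured from where it began, going up and over. I corrected that to about 230° for a small offset in the force sensor. The handle finished at 230.7°.
- **Last checks:** The finger opening was 14.1 mm with the handle visibly between the pads. The burner, beaker and marker look unmoved in the top picture. About 22.5 s had passed.

**Disagreements:**
- The two fits differ by about 3°: 224.5° from the forward readings alone and 228° from both directions.
- The last reverse readings were up to 0.7 N from the fit.
- The sensor offset could shift the answer by about 7° either way, against a tolerance of 23°.
- The grip measured 14 mm on a handle described as 18 mm. The pictures show it narrower between its end flanges.

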